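# Unstack the balance's check weights onto their own rests

### The arm

A 6-joint arm with a two-finger parallel gripper is mounted at the origin on a cart in front of the work surface, level with it; the furniture and walls round the work are solid. World frame = base frame: x ahead of the robot, y to its left, z up, the work surface at z = 0. Lengths are in mm, angles in rad, forces in N, time in s.
With the tool pointing down it reaches from about 250 to 850 mm from the base axis. Payload 12.5 kg.
Tool frame: the origin (TCP) lies midway between the tips of the shut fingers; the grasp point (between the pads) lies 19 mm behind it; x points along the fingers, y is the direction in which the jaws open and shut, and the axes are right-handed (so a half turn about x gives the same grasp; the last joint's range is limited). The gripper opens to 93 mm and grips with 3 to 60 N. Pads are 15 mm wide; open, the fingers measure 128 mm over their backs; the gripper's body (75 mm by 188 mm) begins 65 mm behind the grasp point.
Start: joints at [1.152, 0.351, 1.652, -0, 1.139, -0.085], TCP at [180.168, 519.638, 218.633] pointing down, gripper open.
Joint ranges: [-2.75, 2.75], [-0.79, 2.1], [0.01, 2.65], [-1.57, 4.71], [0.07, 3.14], [-2.87, 2.87]. Speed limits (rad/s): [2.22, 2.22, 2.79, 3.14, 3.14, 3.14].

### API

Orientations are given as a rotation vector (axis times angle).
In Python, from rig import robot gives the robot as it stands.
- The arm moves only by the tool send_rows, never from a script. Its argument "rows" is a list that holds one entry, the list of rows, each a list of 6 numbers: the shift along the tool's x, y, z in m, then the turn, a rotation vector about the tool's x, y, z in rad. A call has 1 to 20 rows; each row is the pose to reach, as a shift and turn from the pose commanded when the call began, along the tool's axes at that moment; what a row does not reach only later rows make up. A row lasts 1/10 s, in which the tool goes at most 50 mm and 8.59 degrees, less where a joint would pass 70% of its speed; a pose out of reach is approached as far as the arm can. A call with a gripper value outside its range is refused whole. "gripper" is the finger opening in m, from 0 to 0.093, set as the call begins (left out, the last holds). The fingers move at their own pace and stop on an object; "newtons" is the grip in N (left out, the last holds). Time passes only in rows, so rows that repeat a pose let the fingers close. It gives the time, the measured TCP pose, the force and the opening at its end, in the units of the state.
- robot.sense(): the state, without advancing time (a new reading comes with each control period).
- robot.camera(name): name is "scene" or "side" or "wrist"; returns a dict with "color" (480x640x3 uint8, blue, green, red), "z_map" (480x640 float32, mm along the optical axis (not along the pixel's ray), 0 where there is no reading), "fx", "fy", "cx", "cy" (pixels), "distortion" ([k1, k2, p1, p2, k3] as OpenCV has them; the pictures are not rectified), "world_to_cam" (4x4, takes a point from world to camera coordinates); the wrist camera has in their place "T_tool_cam" (4x4, takes a point from camera to tool coordinates, whose origin is the TCP and whose axes are the tool frame's). Camera axes: x right, y up, looking along -z (the intrinsics and any distortion apply to the point x, -y, -z); pixel columns grow to the right and rows downward; lengths in mm; the calibration is good to about 2 mm. A picture is of the moment at which its call begins: read the wrist's pose just before it.
- robot.hand_in(): hands the job in, once; it reports no verdict.
Trained networks look in the newest picture that a camera, given by its name, has taken for a name from the list of things; names that differ only in an ending like _2 or _b are one class to them, and where a whole thing is asked for, a point or a joint stands for the part that bears it (a point fixed in the world has none). Each returns a list of dicts, best first, with "conf" (0 to 1); they miss things now and then, are a little off and sometimes report something else, mostly with a low value. They report only what shows in the picture. A call takes as long as a camera call. They do not tell look-alikes from the thing itself.
- robot.boxes_of(camera, label): "xy" ([column, row] in pixels, amid what is visible of it).
- robot.silhouettes(camera, label): "pixels" (480x640 bool, what is visible of it) and "xy" ([column, row] in pixels, amid what is visible of it).
The state is a dict: "time_s": time; "joint_positions": joint angles; "dq": joint speeds; "effort": joint torques, N m; "eef_pos": TCP position; "ee_rot": TCP orientation; "ft_force": force on the tool from outside, world axes, zero at the start; "torque": the same for the moment, N m; "gripper_width": finger opening in mm.
Only numpy, scipy, OpenCV 4.12 (cv2) and the standard library are available. Lean on these libraries where they do the work, as an engineer would, in place of code of your own. Each camera call takes 0.05 s, during which the arm holds its last target.

### The job

The balance's four steel check weights stand in two stacks of two, a narrow weight on a wide one. Take the stacks apart from the top, never lifting a weight with another on it, and stand each upright and centred on its own round cork rest: widest weight on widest rest, and so on down to the narrowest. Do not tip a weight over, and leave the sample jar and the tape roll that stand among them where they are.

Things in the scene. Friction and masses are not known exactly. Their poses are not given: they have to be found in the camera images.
- weight_60: the widest check weight: a plain round upright steel cylinder, 60 mm in diameter and 28 mm high, about 0.5 kg. It stands on the bench at the bottom of one of the two stacks, with a narrower weight on it. Origin: centre of its underside; z up its axis.
- weight_48: the second widest check weight: a plain round upright steel cylinder, 48 mm in diameter and 28 mm high, about 0.3 kg. It stands on the bench at the bottom of one of the two stacks, with a narrower weight on it. Origin: centre of its underside; z up its axis.
- weight_36: the third widest check weight: a plain round upright steel cylinder, 36 mm in diameter and 26 mm high, about 0.16 kg. It stands loose on top of one of the two wider weights (28 mm above the bench at the start). Origin: centre of its underside; z up its axis.
- weight_24: the narrowest check weight: a plain round upright steel cylinder, 24 mm in diameter and 24 mm high, about 0.07 kg. It stands loose on top of one of the two wider weights (28 mm above the bench at the start). Origin: centre of its underside; z up its axis.
- rest_60: the widest rest: a flat cork disc fixed to the bench, 72 mm in diameter and 6 mm thick, flat on top (6 mm wider all round than the 60 mm weight that belongs on it). Origin: centre of its underside, on the bench; its top is 6 mm above.
- rest_48: the second widest rest: a flat cork disc fixed to the bench, 60 mm in diameter and 6 mm thick, flat on top (6 mm wider all round than the 48 mm weight that belongs on it). Origin: centre of its underside, on the bench; its top is 6 mm above.
- rest_36: the third widest rest: a flat cork disc fixed to the bench, 48 mm in diameter and 6 mm thick, flat on top (6 mm wider all round than the 36 mm weight that belongs on it). Origin: centre of its underside, on the bench; its top is 6 mm above.
- rest_24: the narrowest rest: a flat cork disc fixed to the bench, 36 mm in diameter and 6 mm thick, flat on top (6 mm wider all round than the 24 mm weight that belongs on it). Origin: centre of its underside, on the bench; its top is 6 mm above.
- sample_jar: bystander: clear sample jar with a red screw lid, 63 mm in diameter, 72 mm high, standing loose among the weights and rests; not to be disturbed. Origin: centre of its underside.
- tape_roll: bystander: roll of tape lying flat, loose, 96 mm in diameter, 25 mm high; not to be disturbed. Origin: centre of its underside.
Not all that is in view belongs to the job. What is shaped like the rest_48 but orange or purple is not meant.

How it is judged (in metres and radians):
At the end, for the whole second after the job is handed in: Each of the four weights stands upright (within 0.1 rad) and at rest on the rest of its own size, its axis within 10 mm of the rest's centre; the jar and the tape roll are within 20 mm of where they stood (horizontal distance between weight_60 and rest_60 below 0.01 m and z of weight_60 in the frame of rest_60 between 0.003 and 0.01 m and angle between each of weight_60, weight_48, weight_36, weight_24's own z axis and vertical below 0.1 rad and linear speed of each of weight_60, weight_48, weight_36, weight_24 below 0.02 m/s and horizontal distance between weight_48 and rest_48 below 0.01 m and z of weight_48 in the frame of rest_48 between 0.003 and 0.01 m and horizontal distance between weight_36 and rest_36 below 0.01 m and z of weight_36 in the frame of rest_36 between 0.003 and 0.01 m and horizontal distance between weight_24 and rest_24 below 0.01 m and z of weight_24 in the frame of rest_24 between 0.003 and 0.01 m and distance of each of sample_jar, tape_roll from where it was at the start of the episode below 0.02 m); the robot touches nothing.
It fails at once if a weight is tipped over (angle between any of weight_60, weight_48, weight_36, weight_24's own z axis and vertical above 0.6 rad).
It fails at once if a lower weight is lifted while another still stands on it ((height (world z) of weight_60 above 0.02 m and (contact force between weight_60 and weight_36 above 0.2 N or contact force between weight_60 and weight_24 above 0.2 N)) or (height (world z) of weight_48 above 0.02 m and (contact force between weight_48 and weight_36 above 0.2 N or contact force between weight_48 and weight_24 above 0.2 N))).
It fails at once if the jar or the tape roll is pushed more than 20 mm (distance of any of sample_jar, tape_roll from where it was at the start of the episode above 0.02 m).
It also fails if it takes over 115 s, if anything falls off the work surface, if the arm or the gripper's body presses on something with over 40 N, if the wrist force passes 120 N, or if a joint passes its speed limit or range.

## Working session

There is one attempt and no reset: what is moved stays moved. The work goes in short steps, Python scripts to look and compute and a tool call to move; the robot and the scene stay as the last step left them, time stands still between calls to the robot, and variables do not carry over. Pictures are saved under pics/ and viewed, and the job is handed in when it is done.

Besides the shell and the picture viewer there is one more tool, called after "Emit:" as name([rows], argument=value, ...), one row to a line, values as JSON. send_rows: Moves the arm, as the interface text tells. Its arguments: {"type":"object","properties":{"rows":{"type":"array"},"gripper":{"type":"number"},"newtons":{"type":"number"}},"required":["rows"]}

```bash
ls; mkdir -p pics; cat > h.py <<'E'
import numpy as np,cv2
from rig import robot
def snap(cam,name):
    s=robot.sense(); d=robot.camera(cam); cv2.imwrite(f'pics/{name}.png',d['color']); 
    d['s']=s; np.savez(f'{name}.npz',**{k:v for k,v in d.items() if k!='s'},pos=s['eef_pos'],rot=s['ee_rot'])
    return d
E
python3 - <<'E'
from h import *
s=robot.sense();print(s)
for c in ['scene','side','wrist']:
    d=snap(c,c+'0'); print(c,d['fx'],d['cx'],d['cy'],d['distortion'],d.get('world_to_cam'),d.get('T_tool_cam'))
E
```

```text
pics
{'time_s': 0.0, 'joint_positions': array([ 1.15237720e+00,  3.51235469e-01,  1.65242814e+00,  1.30081113e-05,
        1.13912441e+00, -8.46131662e-02]), 'dq': array([ 2.00898272e-03,  1.40472550e-03, -1.05662995e-03, -1.40722694e-03,
        9.82166233e-06,  1.55030140e-04]), 'effort': array([-1.49474668e-04, -4.97325861e+01, -2.85256863e+01,  6.98955869e-02,
        2.57028668e-02, -1.18114590e-04]), 'eef_pos': array([180.03796367, 519.32377985, 218.10031843]), 'ee_rot': array([ 0.26105534,  1.55518581, -0.26287632]), 'ft_force': array([ 0.08429455, -0.16214664,  0.1773965 ]), 'torque': array([-0.01352886,  0.01542409, -0.0278466 ]), 'gripper_width': 93.25990214722175}
scene 587.7424304445602 316.6346385213728 244.8840376531568 [-0.1520016  0.         0.         0.         0.       ] [[ 8.83333069e-01 -4.68548677e-01 -1.35951129e-02 -4.45310713e+02]
 [ 3.31084702e-01  6.03122450e-01  7.25690175e-01 -2.40315818e+02]
 [-3.31821654e-01 -6.45527263e-01  6.87887304e-01 -1.10591307e+03]
 [ 0.00000000e+00  0.00000000e+00  0.00000000e+00  1.00000000e+00]] None
side 459.26216819204876 315.6914624725923 242.1794281371664 [-0.05820175  0.          0.          0.          0.        ] [[-9.99817083e-01  1.62072709e-02  1.01550213e-02  5.18822481e+02]
 [-7.13673136e-04 -5.62201197e-01  8.27000184e-01 -3.99668713e+01]
 [ 1.91125811e-02  8.26841665e-01  5.62109927e-01 -1.11339336e+03]
 [ 0.00000000e+00  0.00000000e+00  0.00000000e+00  1.00000000e+00]] None
wrist 341.29907190909466 321.76935692155683 237.69576496595587 [-0.05689679  0.          0.          0.          0.        ] None [[ 1.79955389e-04  2.45547432e-01 -9.69384561e-01 -1.66238109e+02]
 [ 9.99999696e-01  6.91404949e-04  3.60773276e-04 -8.04597593e-01]
 [ 7.58824234e-04 -9.69384331e-01 -2.45547233e-01 -6.66182857e+01]
 [ 0.00000000e+00  0.00000000e+00  0.00000000e+00  1.00000000e+00]]
```

View pics/scene0.png

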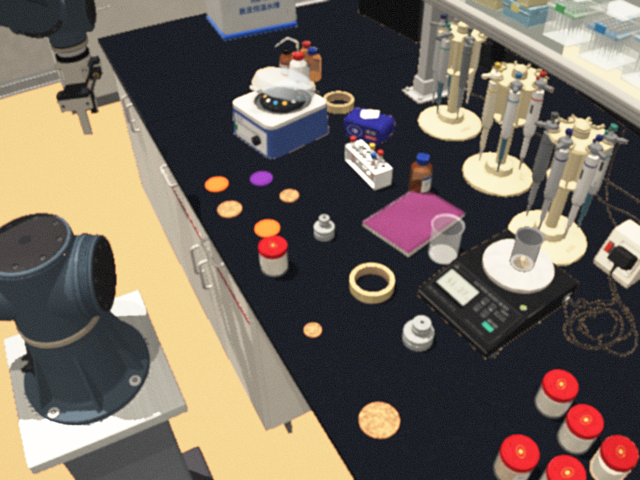

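View pics/side0.png

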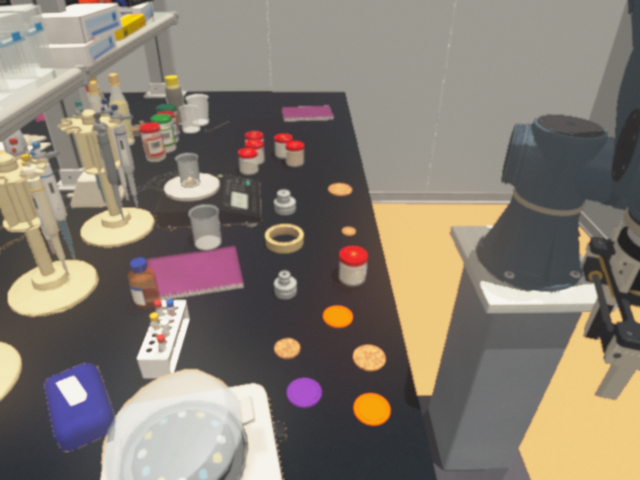

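View pics/wrist0.png

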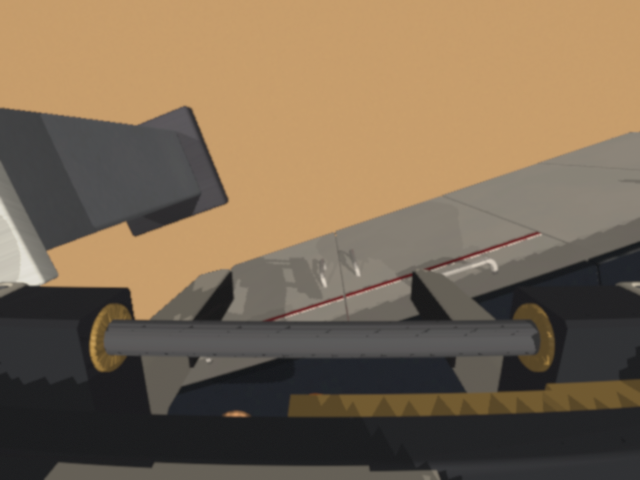

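The scene view shows the stacks at (418,333) and (324,228), cork rests at (379,420), (230,209), (289,196) and (313,330), the jar at (273,255) and the tape at (372,283). The orange and purple discs are decoys. Next I'll measure from both views.

```bash
cat >> h.py <<'E'
def load(n): return dict(np.load(n+'.npz'))
def wc(d):  # 4x4 world->cam
    return d['world_to_cam']
def rays(d,pix):
    K=np.array([[d['fx'],0,d['cx']],[0,d['fy'],d['cy']],[0,0,1]],float)
    u=cv2.undistortPoints(np.asarray(pix,float).reshape(-1,1,2),K,d['distortion']).reshape(-1,2)
    r=np.c_[u[:,0],-u[:,1],-np.ones(len(u))]
    M=wc(d);R=M[:3,:3];t=M[:3,3]
    return -R.T@t, r@R   # origin, dirs (unit along optical axis)
def onplane(d,pix,z):
    o,r=rays(d,pix); k=(z-o[2])/r[:,2]; return o+r*k[:,None]
def cloud(d):
    v,u=np.mgrid[:480,:640]; o,r=rays(d,np.c_[u.ravel(),v.ravel()]); 
    return (o+r*d['z_map'].reshape(-1,1)).reshape(480,640,3)
def project(d,P):
    M=wc(d);c=np.asarray(P)@M[:3,:3].T+M[:3,3]
    K=np.array([[d['fx'],0,d['cx']],[0,d['fy'],d['cy']],[0,0,1]],float)
    return cv2.projectPoints((c*[1,-1,-1]).reshape(-1,1,3),np.zeros(3),np.zeros(3),K,d['distortion'])[0].reshape(-1,2)
E
python3 - <<'E'
from h import *
A=load('scene0');B=load('side0')
for n,d,cs in (('scene',A,[(418,333),(324,228)]),('side',B,[(285,202),(286,285)])):
    im=np.hstack([cv2.resize(d['color'][y-35:y+35,x-35:x+35],(390,390),interpolation=cv2.INTER_CUBIC) for x,y in cs]); cv2.imwrite(f'pics/{n}crop.png',im)
for d,cs in ((A,[(379,420),(230,209),(289,196),(313,330)]),(B,[(340,189),(369,357),(287,348),(349,231)])):
    hsv=cv2.cvtColor(d['color'],cv2.COLOR_BGR2HSV)
    m=((hsv[...,2]>100)).astype(np.uint8)
    n,l,st,ct=cv2.connectedComponentsWithStats(m)
    for x,y in cs:
        i=l[y,x]; c=cv2.findContours((l==i).astype(np.uint8),0,1)[0][0].reshape(-1,2)
        p=onplane(d,c,6)[:,:2].astype(np.float32)
        q=np.c_[2*p,np.ones(len(p))]; s=np.linalg.lstsq(q,(p.astype(float)**2).sum(1),rcond=None)[0]
        print((x,y),st[i][4],'c',s[:2].round(1),'diam',round(2*np.sqrt(s[2]+s[0]**2+s[1]**2),1), 'cloud', np.median(cloud(d)[l==i],0).round(1))
E
```

```text
(379, 420) 1278 c [ 438.2 -357.5] diam 73.9 cloud [ 437.9 -357.6    5. ]
(230, 209) 371 c [423.7 307.4] diam 64.5 cloud [424.3 309.1   3.6]
(289, 196) 236 c [575.4 283.1] diam 52.8 cloud [575.3 283.6   4.7]
(313, 330) 251 c [ 429.3 -123. ] diam 38.1 cloud [ 429.4 -123.1    4.6]
(340, 189) 297 c [ 440.2 -351.4] diam 83.8 cloud [ 441.  -352.4    4.2]
(369, 357) 764 c [425.9 313.1] diam 64.1 cloud [426.  314.3   5.9]
(287, 348) 482 c [577.9 289.1] diam 51.9 cloud [577.8 289.4   6.1]
(349, 231) 138 c [ 431.3 -116.6] diam 44.6 cloud [ 431.  -119.6    3.6]
```

```bash
python3 - <<'E'
from h import *
for c in ['scene','side']:
    d=snap(c,c+'1'); C=cloud(d)
    for l in ['weight_60','weight_48','weight_36','weight_24','rest_60','rest_48','rest_36','rest_24','sample_jar','tape_roll']:
        for r in robot.silhouettes(c,l)[:4]:
            p=C[r['pixels']]; 
            print(c,l,round(r['conf'],2),np.round(r['xy']),r['pixels'].sum(),np.median(p,0).round(), p[:,2].max().round() if len(p) else '')
E
```

```text
scene weight_60 0.61 [413. 338.] 485 [ 586. -257.   24.] 929.0
scene weight_60 0.56 [324. 232.] 287 [577. 105.  25.] 929.0
scene weight_60 0.55 [421. 329.] 375 [ 599. -246.   51.] 929.0
scene weight_48 0.61 [413. 338.] 485 [ 586. -257.   24.] 929.0
scene weight_48 0.56 [324. 232.] 287 [577. 105.  25.] 929.0
scene weight_48 0.55 [421. 329.] 375 [ 599. -246.   51.] 929.0
scene weight_36 0.61 [413. 338.] 485 [ 586. -257.   24.] 929.0
scene weight_36 0.56 [324. 232.] 287 [577. 105.  25.] 929.0
scene weight_36 0.55 [421. 329.] 375 [ 599. -246.   51.] 929.0
scene weight_24 0.61 [413. 338.] 485 [ 586. -257.   24.] 929.0
scene weight_24 0.56 [324. 232.] 287 [577. 105.  25.] 929.0
scene weight_24 0.55 [421. 329.] 375 [ 599. -246.   51.] 929.0
scene rest_60 0.87 [378. 423.] 1173 [ 438. -359.    5.] 929.0
scene rest_60 0.8 [216. 185.] 295 [430. 417.   4.] 929.0
scene rest_60 0.79 [268. 226.] 333 [477. 198.   6.] 929.0
scene rest_60 0.77 [315. 328.] 188 [ 430. -124.    5.] 10.0
scene rest_48 0.87 [378. 423.] 1173 [ 438. -359.    5.] 929.0
scene rest_48 0.8 [216. 185.] 295 [430. 417.   4.] 929.0

[... 1826 characters left out ...]
. 204.   5.] 654.0
side rest_48 0.72 [306. 390.] 814 [547. 390.   6.] 654.0
side rest_48 0.7 [286. 348.] 391 [579. 291.   6.] 10.0
side rest_36 0.8 [367. 356.] 656 [426. 315.   6.] 654.0
side rest_36 0.77 [337. 317.] 490 [478. 204.   5.] 654.0
side rest_36 0.72 [306. 390.] 814 [547. 390.   6.] 654.0
side rest_36 0.7 [286. 348.] 391 [579. 291.   6.] 10.0
side rest_24 0.8 [367. 356.] 656 [426. 315.   6.] 654.0
side rest_24 0.77 [337. 317.] 490 [478. 204.   5.] 654.0
side rest_24 0.72 [306. 390.] 814 [547. 390.   6.] 654.0
side rest_24 0.7 [286. 348.] 391 [579. 291.   6.] 10.0
side sample_jar 0.91 [353. 264.] 1031 [442.  98.  54.] 654.0
side tape_roll 0.68 [284. 243.] 786 [598. -57.  16.] 654.0
```

```bash
python3 - <<'E'
import cv2,numpy as np
a=cv2.imread('pics/scenecrop.png');b=cv2.imread('pics/sidecrop.png')
cv2.imwrite('pics/crops.png',cv2.resize(np.vstack([a,b]),(600,600)))
E
```

```text
(no output)
```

View pics/crops.png

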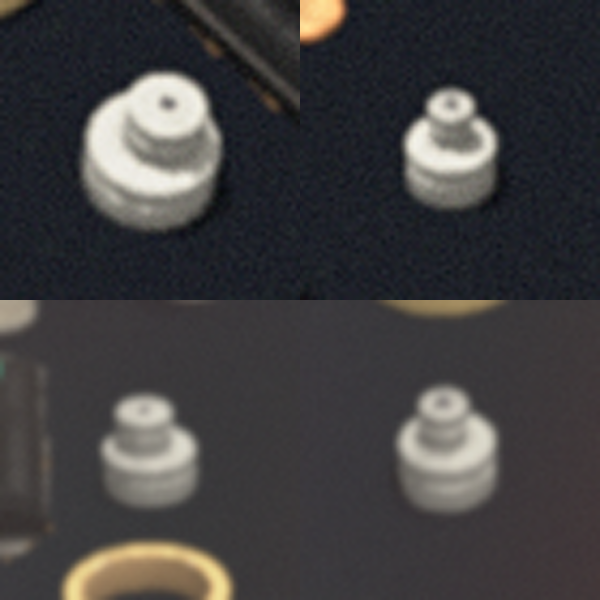

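The left stack is 60+36 (the 36 sits off-centre) and the right one is 48+24. The two fixed cameras disagree by about 6 mm in y, so I'll refine with the wrist camera from above.

```bash
cat >> h.py <<'E'
from scipy.spatial.transform import Rotation as Ro
def plan(x,y,z,jaw=None,s=None):
    """TCP target (mm), jaw angle (deg, world direction of tool y). prints shift m and turn."""
    s=s or robot.sense(); R=Ro.from_rotvec(s['ee_rot']).as_matrix(); p=np.array(s['eef_pos'])
    y0=R[:,1]; a0=np.degrees(np.arctan2(y0[1],y0[0]))
    a=a0 if jaw is None else a0+((jaw-a0+180)%360-180)
    ty=np.array([np.cos(np.radians(a)),np.sin(np.radians(a)),0]); tx=np.array([0,0,-1.]); T=np.c_[tx,ty,np.cross(tx,ty)]
    print('pos',p.round(1),'jaw',a0.round(1),'xtool',R[:,0].round(4),'w',s['gripper_width'],'t',s['time_s'])
    print('  -> shift',(R.T@(np.array([x,y,z])-p)/1000).round(4),'turn',Ro.from_matrix(R.T@T).as_rotvec().round(4))
E
python3 - <<'E'
from h import *
s=robot.sense();print(Ro.from_rotvec(s['ee_rot']).as_matrix().round(3))
plan(580,80,330,90)
A=load('scene0');B=load('side0')
for d in(A,B):
  C=cloud(d); P=C.reshape(-1,3)
  # height map occupancy around
  for z0 in (28,):
    for (cx,cy) in ((596,-243),(582,118)):
      m=(abs(P[:,0]-cx)<130)&(abs(P[:,1]-cy)<130)&(P[:,2]>12)&(P[:,2]<250)
      H=np.zeros((13,13),int); ix=((P[m,0]-cx+130)//20).astype(int); iy=((P[m,1]-cy+130)//20).astype(int); np.maximum.at(H,(ix,iy),P[m,2].astype(int)); print(H)
E
```

```text
[[-0.     0.328  0.945]
 [ 0.     0.945 -0.328]
 [-1.     0.    -0.   ]]
pos [180.2 519.6 218.6] jaw 70.9 xtool [-0.  0. -1.] w 92.6494654511837 t 1.25
  -> shift [-0.1114 -0.2844  0.5218] turn [-0.3338 -0.     -0.    ]
[[ 0  0  0  0  0  0  0  0  0  0  0  0  0]
 [ 0  0  0  0  0  0  0  0  0  0  0  0  0]
 [ 0  0  0  0  0  0  0  0  0  0  0  0  0]
 [ 0  0  0  0  0  0  0  0  0  0  0  0  0]
 [ 0  0  0  0  0  0  0  0  0  0  0  0 20]
 [ 0  0  0  0  0 29 54 32  0  0  0  0 26]
 [ 0  0  0  0  0 56 57 55 27  0  0  0 27]
 [ 0  0  0  0  0 56 57 54  0  0  0  0 27]
 [ 0  0  0  0  0  0 29  0  0  0  0  0  0]
 [ 0  0  0  0  0  0  0 36 35 34 37 31  0]
 [ 0 38 37 42 42 41 42 42 45 44 44 43  0]
 [ 0 43 48 51 47 49 49 53 51 53 52 50  0]
 [ 0 52 53 52 56 57 56 57 59 58 59 58  0]]
[[ 0  0 73 75 73 72  0  0  0  0  0  0  0]
 [ 0  0  0  0  0  0  0  0  0  0  0  0  0]
 [ 0  0  0  0  0  0  0  0  0  0  0  0  0]
 [ 0  0  0  0  0  0  0  0  0  0  0  0  0]
 [ 0  0  0  0  0  0  0  0  0  0  0  0  0]
 [ 0  0  0  0  0 30 30 29  0  0  0  0  0]
 [ 0  0  0  0  0 50 54 53  0  0  0  0  0]
 [ 0  0  0  0  0 30 53 49  0  0  0  0  
[... 607 characters left out ...]
0  0  0  0  0 31 31 33  0]
 [ 0 31 31 35 37 38 38 40 41 41 42 41  0]
 [ 0 41 44 43 44 45 47 48 47 48 49 46  0]
 [ 0 46 49 51 52 53 52 52 53 55 55 53  0]]
[[ 0  0  0 72 72 71  0  0  0  0  0  0  0]
 [ 0  0  0  0  0  0  0  0  0  0  0  0  0]
 [ 0  0  0  0  0  0  0  0  0  0  0  0  0]
 [ 0  0  0  0  0  0  0  0  0  0  0  0  0]
 [ 0  0  0  0  0  0  0  0  0  0  0  0  0]
 [ 0  0  0  0  0  0 28 27  0  0  0  0  0]
 [ 0  0  0  0  0 26 53 52  0  0  0  0  0]
 [ 0  0  0  0  0 27 53 52  0  0  0  0  0]
 [ 0  0  0  0  0  0  0  0  0  0  0  0  0]
 [ 0  0  0  0  0  0  0  0  0  0  0  0  0]
 [ 0  0  0  0  0  0  0  0  0  0  0  0  0]
 [ 0  0  0  0  0 13 14  0  0  0  0  0  0]
 [12 14 13 13 13 12 13  0  0  0  0  0  0]]
```

```bash
python3 - <<'E'
from h import *
plan(590,200,250,90)
E
```

```text
pos [180.2 519.6 218.6] jaw 70.9 xtool [-0.  0. -1.] w 92.6494654511837 t 1.25
  -> shift [-0.0314 -0.1677  0.4919] turn [-0.3338 -0.     -0.    ]
```

Emit:
send_rows([
  [[-0.031,-0.168,0.492,-0.334,0,0],[-0.031,-0.168,0.492,-0.334,0,0],[-0.031,-0.168,0.492,-0.334,0,0],[-0.031,-0.168,0.492,-0.334,0,0],[-0.031,-0.168,0.492,-0.334,0,0],[-0.031,-0.168,0.492,-0.334,0,0],[-0.031,-0.168,0.492,-0.334,0,0],[-0.031,-0.168,0.492,-0.334,0,0],[-0.031,-0.168,0.492,-0.334,0,0],[-0.031,-0.168,0.492,-0.334,0,0],[-0.031,-0.168,0.492,-0.334,0,0],[-0.031,-0.168,0.492,-0.334,0,0],[-0.031,-0.168,0.492,-0.334,0,0],[-0.031,-0.168,0.492,-0.334,0,0],[-0.031,-0.168,0.492,-0.334,0,0]],
])

```text
time_s: 2.75
eef_pos: [589.3, 200.6, 249.8]
ee_rot: [-0.001, 1.571, 0.001]
ft_force: [-0.3, 0.2, -0.3]
gripper_width: 93.0
```

```bash
cat >> h.py <<'E'
def wc(d):
    if 'world_to_cam' in d: return d['world_to_cam']
    T=np.eye(4);T[:3,:3]=Ro.from_rotvec(d['rot']).as_matrix();T[:3,3]=d['pos']
    return np.linalg.inv(T@d['T_tool_cam'])
E
python3 - <<'E'
from h import *
snap('wrist','w1')
E
```

```text
(no output)
```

View pics/w1.png

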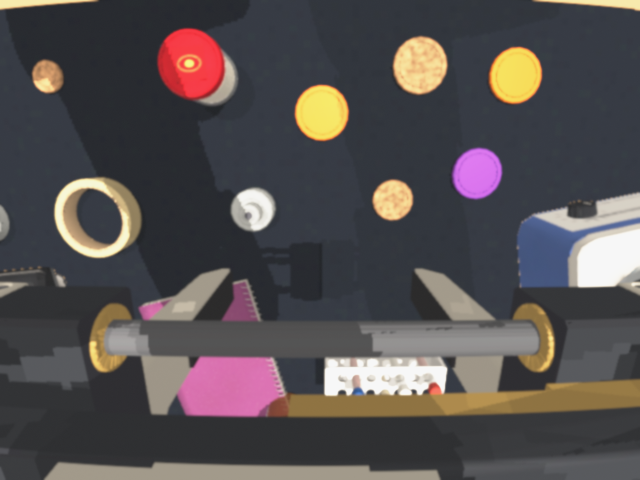

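```bash
python3 - <<'E'
from h import *
plan(590,-180,250,90)
E
```

```text
pos [589.3 200.6 249.8] jaw 90.1 xtool [ 0.e+00  1.e-04 -1.e+00] w 92.84131877194909 t 2.8
  -> shift [-2.000e-04 -3.806e-01  1.000e-04] turn [ 0.0015  0.     -0.0001]
```

The wrist view shows rest_48 at (420,65), rest_36 at (393,200), rest_24 at (47,76), stack B at (253,209), the tape at (97,217) and the jar at (191,64).

Emit:
send_rows([
  [[0,-0.38,0,0,0,0],[0,-0.38,0,0,0,0],[0,-0.38,0,0,0,0],[0,-0.38,0,0,0,0],[0,-0.38,0,0,0,0],[0,-0.38,0,0,0,0],[0,-0.38,0,0,0,0],[0,-0.38,0,0,0,0],[0,-0.38,0,0,0,0],[0,-0.38,0,0,0,0],[0,-0.38,0,0,0,0]],
])

```text
time_s: 3.9
eef_pos: [590.2, -178.8, 249.8]
ee_rot: [-0.001, 1.571, 0.001]
ft_force: [0.8, -0.5, -0.1]
gripper_width: 93.2
```

```bash
cat >> h.py <<'E'
def circ(p):
    p=np.asarray(p,float); m=p.mean(0); q=p-m
    s=np.linalg.lstsq(np.c_[2*q,np.ones(len(p))],(q**2).sum(1),rcond=None)[0]
    return s[:2]+m, 2*np.sqrt(s[2]+s[0]**2+s[1]**2)
def disc(d,guess,z,r,thr=None):
    """blob near world guess on plane z, brightness threshold; returns centre,diam"""
    g=project(d,[[guess[0],guess[1],z]])[0]
    im=d['color'].max(2).astype(float); im=cv2.GaussianBlur(im,(3,3),0)
    ro=project(d,[[guess[0],guess[1]+r,z]])[0]; pr=np.hypot(*(ro-g))
    pts=[]
    for a in np.arange(0,2*np.pi,np.pi/36):
        t=np.arange(0.6*pr,1.4*pr,0.25); xs=g[0]+t*np.cos(a); ys=g[1]+t*np.sin(a)
        v=cv2.remap(im.astype(np.float32),xs.astype(np.float32)[None],ys.astype(np.float32)[None],1)[0]
        gr=v[:-4]-v[4:]; i=gr.argmax()
        if gr[i]>25: pts.append((xs[i+2],ys[i+2]))
    P=onplane(d,pts,z)[:,:2]
    for _ in range(4):
        c,D=circ(P); e=abs(np.hypot(*(P-c).T)-D/2); P=P[e<max(1.0,2*np.median(e))]
    return c,D,len(P)
E
python3 - <<'E'
from h import *
snap('wrist','w2')
G={'rest_60':(439,-354,72),'rest_48':(425,310,60),'rest_36':(577,286,48),'rest_24':(430,-120,36)}
for w in ('w1','w2','scene0','side0'):
    d=load(w)
    for k,(x,y,D) in G.items():
        try:
            r=disc(d,(x,y),6,D/2); r=disc(d,r[0],6,D/2); print(w,k,r[0].round(1),r[1].round(1),r[2])
        except Exception as e: print(w,k,e)
    for n,x,y,z,D in (('24',580,118,52,24),('48',580,118,28,48),('36',600,-243,54,36),('60',596,-245,28,60)):
        try:
            r=disc(d,(x,y),z,D/2); r=disc(d,r[0],z,D/2); print(w,n,r[0].round(1),r[1].round(1),r[2])
        except Exception as e: print(w,n,e)
E
```

```text
w1 rest_60 OpenCV(4.12.0) /io/opencv/modules/calib3d/src/undistort.dispatch.cpp:347: error: (-215:Assertion failed) CV_IS_MAT(_src) && CV_IS_MAT(_dst) && (_src->rows == 1 || _src->cols == 1) && (_dst->rows == 1 || _dst->cols == 1) && _src->cols + _src->rows - 1 == _dst->rows + _dst->cols - 1 && (CV_MAT_TYPE(_src->type) == CV_32FC2 || CV_MAT_TYPE(_src->type) == CV_64FC2) && (CV_MAT_TYPE(_dst->type) == CV_32FC2 || CV_MAT_TYPE(_dst->type) == CV_64FC2) in function 'cvUndistortPointsInternal'

w1 rest_48 [427.  308.8] 60.6 72
w1 rest_36 [578.9 284.8] 48.8 72
w1 rest_24 [ 432.7 -120.8] 37.9 62
w1 24 OpenCV(4.12.0) /io/opencv/modules/calib3d/src/undistort.dispatch.cpp:347: error: (-215:Assertion failed) CV_IS_MAT(_src) && CV_IS_MAT(_dst) && (_src->rows == 1 || _src->cols == 1) && (_dst->rows == 1 || _dst->cols == 1) && _src->cols + _src->rows - 1 == _dst->rows + _dst->cols - 1 && (CV_MAT_TYPE(_src->type) == CV_32FC2 || CV_MAT_TYPE(_src->type) == CV_64FC2) && (CV_MAT_TYPE(_dst->type) == CV_32FC2 || CV_MAT_TYPE(_dst->type) == CV_64FC2) in function 'cvUndistortPointsInternal'

w1 48 [586.9 119
[... 2479 characters left out ...]
4.6 23
side0 rest_48 [425.9 313. ] 62.3 60
side0 rest_36 [578. 289.] 50.2 69
side0 rest_24 [ 431.1 -117.3] 40.2 26
side0 24 [588.2 119.4] 20.5 33
side0 48 [588.4 121.8] 47.9 16
side0 36 [ 608.7 -250.5] 17.0 13
side0 60 OpenCV(4.12.0) /io/opencv/modules/calib3d/src/undistort.dispatch.cpp:347: error: (-215:Assertion failed) CV_IS_MAT(_src) && CV_IS_MAT(_dst) && (_src->rows == 1 || _src->cols == 1) && (_dst->rows == 1 || _dst->cols == 1) && _src->cols + _src->rows - 1 == _dst->rows + _dst->cols - 1 && (CV_MAT_TYPE(_src->type) == CV_32FC2 || CV_MAT_TYPE(_src->type) == CV_64FC2) && (CV_MAT_TYPE(_dst->type) == CV_32FC2 || CV_MAT_TYPE(_dst->type) == CV_64FC2) in function 'cvUndistortPointsInternal'
```

View pics/w2.png

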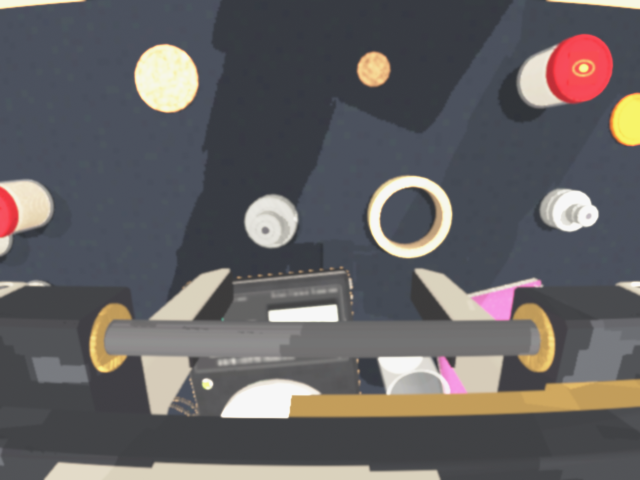

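w2 shows stack A at (270,221) with the 36's top at (265,230), rest_60 at (167,78) and rest_24 at (373,69). I'll take a close look at stack A before the first grasp.

```bash
python3 - <<'E'
from h import *
plan(665,-240,190,90)
E
```

```text
pos [ 590.2 -178.8  249.8] jaw 90.1 xtool [ 1.e-04  1.e-04 -1.e+00] w 93.214773473588 t 3.95
  -> shift [ 0.0598 -0.0614  0.0747] turn [ 0.0019  0.0001 -0.0001]
```

Emit:
send_rows([
  [[0.06,-0.061,0.075,0,0,0],[0.06,-0.061,0.075,0,0,0],[0.06,-0.061,0.075,0,0,0],[0.06,-0.061,0.075,0,0,0],[0.06,-0.061,0.075,0,0,0]],
])

```text
time_s: 4.45
eef_pos: [665.0, -240.1, 190.6]
ee_rot: [-0.001, 1.57, 0.001]
ft_force: [-0.1, 0.1, -0.2]
gripper_width: 92.8
```

```bash
python3 - <<'E'
from h import *
d=snap('wrist','w3'); d=load('w3')
cv2.imwrite('pics/w3c.png',cv2.resize(d['color'][80:320,160:480],(800,600),interpolation=2))
C=cloud(d)
for z0,z1 in ((45,65),(20,36)):
    m=(C[...,2]>z0)&(C[...,2]<z1)&(abs(C[...,0]-601)<45)&(abs(C[...,1]+240)<45)
    c=cv2.findContours(m.astype(np.uint8),0,1)[0]; c=max(c,key=len); (x,y),r=cv2.minEnclosingCircle(C[m][:,:2].astype(np.float32))
    print(m.sum(),np.median(C[m],0).round(1),x,y,2*r)
# two-view height of A top using nets silhouettes not needed
for n,x,y,z,D in (('36',600,-240,54,36),('60',601,-239,28,60)):
    r=disc(d,(x,y),z,D/2); r=disc(d,r[0],z,D/2); print(n,r[0].round(1),r[1].round(1),r[2])
E
```

```text
1298 [ 606.1 -242.    54. ] 605.9931640625 -241.9784698486328 35.44500732421875
1850 [ 596.6 -237.4   28. ] 603.5150146484375 -240.5166778564453 59.742637634277344Traceback (most recent call last):
  File "<stdin>", line 11, in <module>
  File "h.py", line 53, in disc
    P=onplane(d,pts,z)[:,:2]
      ~~~~~~~^^^^^^^^^
  File "h.py", line 17, in onplane
    o,r=rays(d,pix); k=(z-o[2])/r[:,2]; return o+r*k[:,None]
        ~~~~^^^^^^^
  File "h.py", line 12, in rays
    u=cv2.undistortPoints(np.asarray(pix,float).reshape(-1,1,2),K,d['distortion']).reshape(-1,2)
      ~~~~~~~~~~~~~~~~~~~^^^^^^^^^^^^^^^^^^^^^^^^^^^^^^^^^^^^^^^^^^^^^^^^^^^^^^^^^
cv2.error: OpenCV(4.12.0) /io/opencv/modules/calib3d/src/undistort.dispatch.cpp:347: error: (-215:Assertion failed) CV_IS_MAT(_src) && CV_IS_MAT(_dst) && (_src->rows == 1 || _src->cols == 1) && (_dst->rows == 1 || _dst->cols == 1) && _src->cols + _src->rows - 1 == _dst->rows + _dst->cols - 1 && (CV_MAT_TYPE(_src->type) == CV_32FC2 || CV_MAT_TYPE(_src->type) == CV_64FC2) && (CV_MAT_TYPE(_dst->type) == CV_32FC2 || CV_MAT_TYPE(_dst->type) == CV_64FC2) in function 'cvUndistortPointsInternal'
```

View pics/w3c.png

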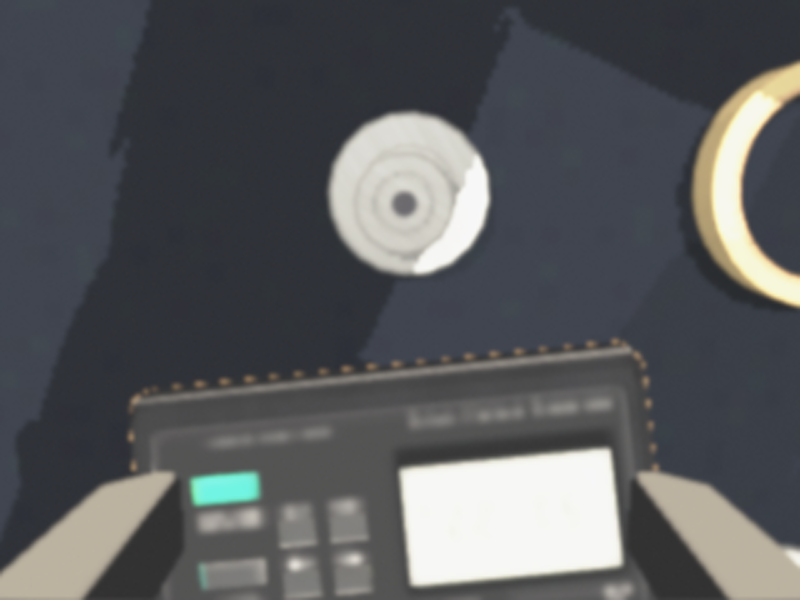

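Depth gives the 36 at (606,-242) with top 54, and the 60 at (603.5,-240.5) with top 28. I'll grasp the 36 with the tips just above the 60.

```bash
python3 - <<'E'
from h import *
plan(606,-242,100,90)
plan(606,-242,31.5,90)
E
```

```text
pos [ 665.  -240.1  191.3] jaw 90.1 xtool [ 1.5e-03 -5.0e-04 -1.0e+00] w 92.73957115206443 t 4.5
  -> shift [ 0.0912 -0.0017 -0.0592] turn [0.0012 0.0015 0.0005]
pos [ 665.  -240.1  191.3] jaw 90.1 xtool [ 1.5e-03 -5.0e-04 -1.0e+00] w 92.73957115206443 t 4.5
  -> shift [ 0.1597 -0.0017 -0.0593] turn [0.0012 0.0015 0.0005]
```

Emit:
send_rows([
  [[0.05,-0.002,-0.06,0,0,0],[0.09,-0.002,-0.06,0,0,0],[0.1,-0.002,-0.06,0,0,0],[0.12,-0.002,-0.06,0,0,0],[0.14,-0.002,-0.06,0,0,0],[0.15,-0.002,-0.06,0,0,0],[0.158,-0.002,-0.06,0,0,0],[0.158,-0.002,-0.06,0,0,0],[0.158,-0.002,-0.06,0,0,0]],
], gripper=0.07)

```text
time_s: 5.4
eef_pos: [605.5, -243.3, 32.7]
ee_rot: [-0.001, 1.57, -0.0]
ft_force: [-0.3, -0.9, -0.4]
gripper_width: 69.9
```

Emit:
send_rows([
  [[0,0,0,0,0,0],[0,0,0,0,0,0],[0,0,0,0,0,0],[0,0,0,0,0,0],[0,0,0,0,0,0],[0,0,0,0,0,0],[0,0,0,0,0,0],[0,0,0,0,0,0]],
], gripper=0.02, newtons=12)

```text
time_s: 6.2
eef_pos: [605.1, -243.2, 31.7]
ee_rot: [-0.0, 1.571, 0.0]
ft_force: [-0.0, 3.1, 2.4]
gripper_width: 35.4
```

The grip reads 35.4 mm, so the 36 is held. Before moving I'll check clearance to the centrifuge near rest_36.

```bash
python3 - <<'E'
from h import *
for n in ('scene0','side0','w1'):
  C=cloud(load(n)).reshape(-1,3); C=C[(C[:,2]>12)&(C[:,2]<400)]
  m=(C[:,0]>380)&(C[:,0]<800)&(C[:,1]>200)&(C[:,1]<500)
  C=C[m]; H=np.zeros((14,10),int); np.maximum.at(H,(((C[:,0]-380)//30).astype(int),((C[:,1]-200)//30).astype(int)),C[:,2].astype(int)); print(n);print(H)
  q=C[(C[:,1]>300)&(C[:,0]<680)]; print(q[:,1].min() if len(q) else 0, np.percentile(q[:,1],2))
E
```

```text
scene0
[[  0   0   0   0   0   0   0   0   0   0]
 [  0   0   0   0   0   0   0   0   0   0]
 [  0   0   0   0   0   0   0   0   0   0]
 [  0   0   0   0   0   0   0   0   0   0]
 [  0   0   0   0   0   0   0   0   0   0]
 [  0   0   0   0   0   0   0   0   0   0]
 [  0   0   0   0   0   0   0   0  73  90]
 [  0   0   0   0   0   0   0  18 112 111]
 [  0   0   0   0   0   0   0  14 112 175]
 [  0   0   0   0   0   0   0   0 111 194]
 [  0   0   0   0   0   0   0   0 149 189]
 [  0   0   0   0   0   0   0   0 111 183]
 [  0   0   0   0   0   0   0   0  69 169]
 [ 54  86  86  85  86  52   0   0   0 108]]
437.76816346602254 444.70494073241514
side0
[[  0   0   0   0   0   0   0   0   0   0]
 [  0   0   0   0   0   0   0   0   0   0]
 [  0   0   0   0   0   0   0   0   0   0]
 [  0   0   0   0   0   0   0   0   0   0]
 [  0   0   0   0   0   0   0   0   0   0]
 [  0   0   0   0   0   0   0   0   0   0]
 [  0   0   0   0   0   0   0   0   0  67]
 [  0   0   0   0   0   0   0   0 109 112]
 [  0   0   0   0   0   0   0   0 110 110]
 [  0   0   0   0   0   0   0   0 107 186]
 [  0   0   0   0   0   0   0   0   0 186]
 [  0   0   0   0   0   0   0   0   0 181]
 [  0   0   0   0   0   0   0   0   0 168]
 [ 54  86  53  86  85  54   0   0   0   0]]
453.8709275621176 456.84849039034646
w1
[[  0   0   0   0   0   0   0   0   0   0]
 [  0   0   0   0   0   0   0   0   0   0]
 [  0   0   0   0   0   0   0   0   0   0]
 [  0   0   0   0   0   0   0   0   0   0]
 [  0   0   0   0   0   0   0   0   0   0]
 [353 359 359   0   0   0   0   0   0   0]
 [376 376 365   0   0   0   0   0   0  88]
 [  0 332   0   0   0   0   0   0 110 110]
 [  0   0   0   0   0   0   0   0 110 110]
 [  0   0   0   0   0   0   0   0 105   0]
 [  0   0   0   0   0   0   0   0  33   0]
 [  0   0   0   0   0   0   0   0   0   0]
 [  0   0   0   0   0   0   0   0   0   0]
 [ 54  85  84  85  85  53   0   0   0   0]]
443.3427776875303 445.6304078315562
```

```bash
python3 - <<'E'
from h import *
plan(606,-242,130,90)
plan(635,285,150,90)
E
```

```text
pos [ 605.1 -243.2   31.7] jaw 90.0 xtool [ 0.e+00  2.e-04 -1.e+00] w 35.36249795898117 t 6.2
  -> shift [-0.0983  0.0012  0.0009] turn [ 0.0002  0.     -0.0002]
pos [ 605.1 -243.2   31.7] jaw 90.0 xtool [ 0.e+00  2.e-04 -1.e+00] w 35.36249795898117 t 6.2
  -> shift [-0.1182  0.5282  0.03  ] turn [ 0.0002  0.     -0.0002]
```

Emit:
send_rows([
  [[-0.01,0,0,0,0,0],[-0.03,0,0,0,0,0],[-0.06,0,0,0,0,0],[-0.09,0.02,0.005,0,0,0],[-0.118,0.05,0.01,0,0,0],[-0.118,0.09,0.015,0,0,0],[-0.118,0.13,0.02,0,0,0],[-0.118,0.17,0.03,0,0,0],[-0.118,0.21,0.03,0,0,0],[-0.118,0.25,0.03,0,0,0],[-0.118,0.29,0.03,0,0,0],[-0.118,0.33,0.03,0,0,0],[-0.118,0.37,0.03,0,0,0],[-0.118,0.41,0.03,0,0,0],[-0.118,0.45,0.03,0,0,0],[-0.118,0.485,0.03,0,0,0],[-0.118,0.51,0.03,0,0,0],[-0.118,0.525,0.03,0,0,0],[-0.118,0.528,0.03,0,0,0],[-0.118,0.528,0.03,0,0,0]],
])

```text
time_s: 8.2
eef_pos: [635.0, 284.1, 149.6]
ee_rot: [-0.0, 1.571, -0.0]
ft_force: [0.5, -0.3, -2.0]
gripper_width: 35.3
```

```bash
cat >> h.py <<'E'
def dep(d,z0,z1,x,y,r):
    C=cloud(d)
    m=(C[...,2]>z0)&(C[...,2]<z1)&(np.hypot(C[...,0]-x,C[...,1]-y)<r)
    c,R=cv2.minEnclosingCircle(C[m][:,:2].astype(np.float32))
    print('dep',m.sum(),'med',np.median(C[m],0).round(1),'circle',np.round(c,1),round(2*R,1)); return c
E
python3 - <<'E'
from h import *
snap('wrist','w4'); d=load('w4')
r=disc(d,(579,285),6,24);r=disc(d,r[0],6,24); print(r)
dep(d,3.5,9,579,285,35)
C=cloud(d); bg=C[(np.hypot(C[...,0]-579,C[...,1]-285)<50)&(np.hypot(C[...,0]-579,C[...,1]-285)>35)]; print(np.median(bg,0))
plan(579,285,9.5,90)
E
```

```text
(array([578.88306649, 284.84880798]), np.float64(48.13333087418727), 72)
dep 2221 med [578.8 284.8   6.1] circle [578.7 284.9] 47.7
[612.30423148 283.54998319 258.35917765]
pos [635.1 283.6 149.7] jaw 90.0 xtool [-1.e-04 -4.e-04 -1.e+00] w 35.344215820609286 t 8.25
  -> shift [ 0.1402  0.0014 -0.0561] turn [-0.0004 -0.0001  0.0004]
```

View pics/w4.png

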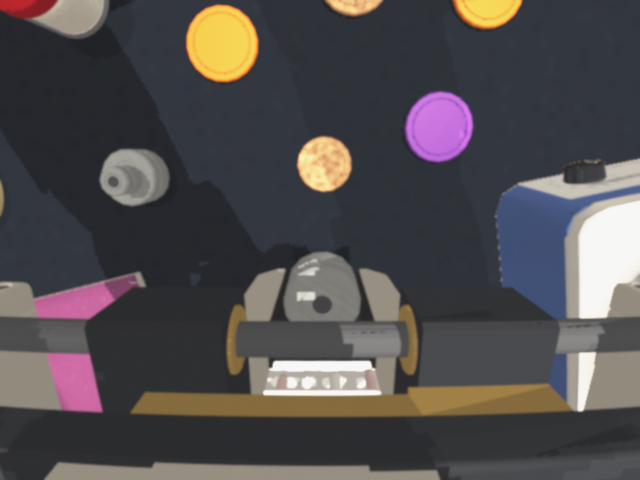

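Rest_36 is confirmed at (578.8,284.9), top 6.1. The weight shows between the fingers at (322,290).

Emit:
send_rows([
  [[0.03,0.001,-0.03,0,0,0],[0.06,0.001,-0.056,0,0,0],[0.09,0.001,-0.056,0,0,0],[0.11,0.001,-0.056,0,0,0],[0.125,0.001,-0.056,0,0,0],[0.132,0.001,-0.056,0,0,0],[0.136,0.001,-0.056,0,0,0],[0.139,0.001,-0.056,0,0,0],[0.139,0.001,-0.056,0,0,0],[0.139,0.001,-0.056,0,0,0]],
])

```text
time_s: 9.25
eef_pos: [579.3, 285.9, 11.3]
ee_rot: [0.0, 1.57, 0.0]
ft_force: [0.2, -0.1, -1.7]
gripper_width: 35.2
```

Emit:
send_rows([
  [[0.0005,0,0,0,0,0],[0.001,0,0,0,0,0],[0.001,0,0,0,0,0]],
])

```text
time_s: 9.55
eef_pos: [579.0, 285.8, 9.8]
ee_rot: [-0.0, 1.571, 0.0]
ft_force: [0.1, -0.9, -1.5]
gripper_width: 35.5
```

Emit:
send_rows([
  [[0.0005,0,0,0,0,0],[0.001,0,0,0,0,0],[0.001,0,0,0,0,0]],
])

```text
time_s: 9.85
eef_pos: [579.0, 285.8, 9.7]
ee_rot: [-0.0, 1.571, 0.0]
ft_force: [-4.9, -2.0, 9.8]
gripper_width: 35.5
```

The weight has touched down, so I'll release it and go up.

Emit:
send_rows([
  [[-0.0005,0,0,0,0,0],[-0.0005,0,0,0,0,0],[-0.0005,0,0,0,0,0],[-0.0005,0,0,0,0,0],[-0.02,0,0,0,0,0],[-0.05,0,0,0,0,0],[-0.09,0,0,0,0,0],[-0.13,0,0.03,0,0,0],[-0.14,0,0.06,0,0,0],[-0.14,0,0.06,0,0,0]],
], gripper=0.06)

```text
time_s: 10.85
eef_pos: [642.3, 285.6, 151.1]
ee_rot: [0.002, 1.566, 0.001]
ft_force: [0.0, 0.4, -0.7]
gripper_width: 60.2
```

```bash
python3 - <<'E'
from h import *
snap('wrist','w5'); d=load('w5')
dep(d,28,36,579,285,35)
dep(d,46,60,588,118,25)
dep(d,24,31,588,118,40)
plan(588,118,150,90);plan(588,118,32,90)
E
```

```text
dep 1476 med [579.6 284.1  32. ] circle [580.2 284.4] 35.6
dep 770 med [588.8 121.6  52. ] circle [589.7 120.1] 25.0
dep 1458 med [584.  126.9  28. ] circle [588.1 118.1] 48.7
pos [640.  285.5 149. ] jaw 90.0 xtool [ 1.4e-03  5.0e-04 -1.0e+00] w 60.08114824568038 t 10.9
  -> shift [-0.0012 -0.1675 -0.0519] turn [-0.0007  0.0014 -0.0005]
pos [640.  285.5 149. ] jaw 90.0 xtool [ 1.4e-03  5.0e-04 -1.0e+00] w 60.08114824568038 t 10.9
  -> shift [ 0.1168 -0.1676 -0.0521] turn [-0.0007  0.0014 -0.0005]
```

The 36 stands at (580,284), 1.5 mm off centre. Next I'll look at stack B.

Emit:
send_rows([
  [[0,-0.05,0.008,0,0,0],[0,-0.1,0.008,0,0,0],[0,-0.14,0.008,0,0,0],[0,-0.166,0.008,0,0,0],[0,-0.166,0.008,0,0,0],[0,-0.166,0.008,0,0,0]],
])

```text
time_s: 11.5
eef_pos: [646.1, 119.9, 147.9]
ee_rot: [0.0, 1.572, -0.0]
ft_force: [-0.5, 0.8, 0.2]
gripper_width: 60.1
```

```bash
python3 - <<'E'
from h import *
snap('wrist','w6'); d=load('w6')
dep(d,46,60,588,118,25)
dep(d,24,31,588,118,40)
x,y=dep(d,46,60,589,120,20)
plan(x,y,31.5,90)
E
```

```text
dep 748 med [588.9 119.   52. ] circle [589.1 119.3] 23.7
dep 1863 med [585.7 116.5  28. ] circle [588.3 117.6] 47.7
dep 748 med [588.9 119.   52. ] circle [589.1 119.3] 23.7
pos [646.3 120.6 148.1] jaw 90.0 xtool [-1.1e-03  1.0e-04 -1.0e+00] w 59.81401911100125 t 11.55
  -> shift [ 0.1166 -0.0013 -0.0571] turn [ 0.0006 -0.0011 -0.0001]
```

View pics/w6.png

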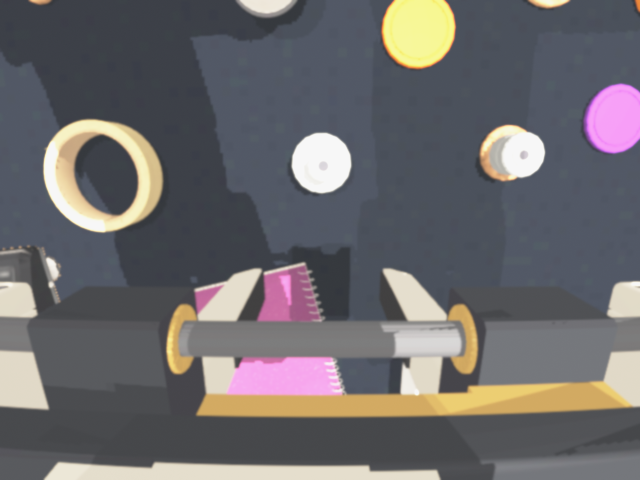

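Stack B is at (321,163) with the 24 nearly centred. The 36 stands on its rest at (515,155). Grasping the 24.

Emit:
send_rows([
  [[0.03,-0.001,-0.04,0,0,0],[0.05,-0.001,-0.057,0,0,0],[0.07,-0.001,-0.057,0,0,0],[0.09,-0.001,-0.057,0,0,0],[0.105,-0.001,-0.057,0,0,0],[0.112,-0.001,-0.057,0,0,0],[0.115,-0.001,-0.057,0,0,0],[0.115,-0.001,-0.057,0,0,0],[0.115,-0.001,-0.057,0,0,0]],
])

```text
time_s: 12.45
eef_pos: [590.4, 118.9, 34.3]
ee_rot: [-0.0, 1.57, 0.0]
ft_force: [-1.0, -0.2, 0.7]
gripper_width: 59.5
```

Emit:
send_rows([
  [[0,0,0,0,0,0],[0,0,0,0,0,0],[0,0,0,0,0,0],[0,0,0,0,0,0],[0,0,0,0,0,0],[0,0,0,0,0,0],[0,0,0,0,0,0],[0,0,0,0,0,0]],
], gripper=0.01, newtons=8)

```text
time_s: 13.25
eef_pos: [590.0, 118.7, 33.7]
ee_rot: [-0.0, 1.571, 0.0]
ft_force: [-0.4, 1.2, 1.2]
gripper_width: 23.8
```

```bash
python3 - <<'E'
from h import *
plan(495,-121.7,120,90)
E
```

```text
pos [590.  118.7  33.7] jaw 90.0 xtool [ 1.e-04  0.e+00 -1.e+00] w 23.78943236683265 t 13.25
  -> shift [-0.0863 -0.2404 -0.0951] turn [ 0.0002  0.0001 -0.    ]
```

Emit:
send_rows([
  [[-0.01,0,0,0,0,0],[-0.03,0,0,0,0,0],[-0.06,0,0,0,0,0],[-0.086,-0.02,-0.005,0,0,0],[-0.086,-0.05,-0.02,0,0,0],[-0.086,-0.09,-0.035,0,0,0],[-0.086,-0.13,-0.05,0,0,0],[-0.086,-0.17,-0.065,0,0,0],[-0.086,-0.205,-0.08,0,0,0],[-0.086,-0.23,-0.09,0,0,0],[-0.086,-0.24,-0.095,0,0,0],[-0.086,-0.24,-0.095,0,0,0]],
])

```text
time_s: 14.45
eef_pos: [494.8, -122.0, 120.0]
ee_rot: [0.001, 1.57, -0.001]
ft_force: [0.7, 0.6, -0.1]
gripper_width: 23.7
```

```bash
python3 - <<'E'
from h import *
snap('wrist','w7'); d=load('w7')
r=disc(d,(432.5,-121.7),6,18); print(r)
x,y=dep(d,3.5,9,432.5,-121.7,26)
C=cloud(d); m=(C[...,2]>115)&(C[...,2]<160)&(abs(C[...,1]+122)<9)&(abs(C[...,0]-495)<25); print(np.median(C[m],0),m.sum())
plan(x-.5,y,11.7,90)
E
```

```text
(array([ 432.06920272, -122.1502012 ]), np.float64(35.872400240939655), 72)
dep 1519 med [ 431.4 -122.1    6. ] circle [ 432.2 -122.7] 35.5
[ 489.9044652  -122.5260534   138.22852343] 2045
pos [ 495.2 -121.1  120. ] jaw 90.0 xtool [ 4.e-04  1.e-04 -1.e+00] w 23.789164985927258 t 14.5
  -> shift [ 0.1082 -0.0016 -0.0636] turn [-0.0007  0.0004 -0.0001]
```

View pics/w7.png

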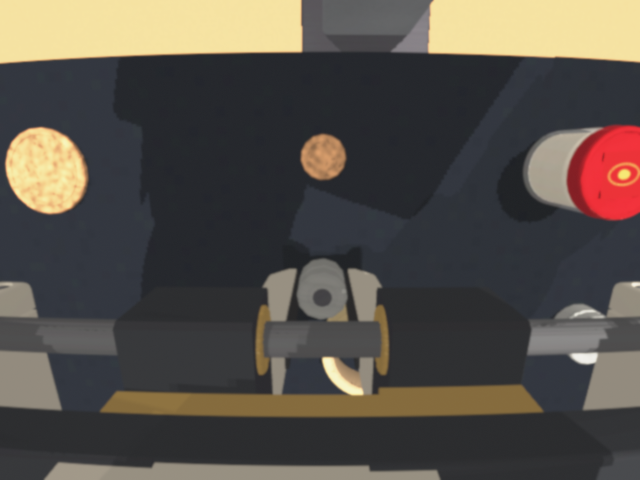

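Rest_24 is at (432.2,-122.4), pixel (323,157). Lowering.

Emit:
send_rows([
  [[0.02,0,-0.03,0,0,0],[0.04,-0.001,-0.062,0,0,0],[0.06,-0.001,-0.062,0,0,0],[0.08,-0.001,-0.062,0,0,0],[0.095,-0.001,-0.062,0,0,0],[0.103,-0.001,-0.062,0,0,0],[0.106,-0.001,-0.062,0,0,0],[0.107,-0.001,-0.062,0,0,0],[0.107,-0.001,-0.062,0,0,0],[0.107,-0.001,-0.062,0,0,0]],
])

```text
time_s: 15.5
eef_pos: [433.4, -122.3, 13.2]
ee_rot: [-0.0, 1.57, -0.0]
ft_force: [-0.3, 0.7, -0.7]
gripper_width: 23.4
```

Emit:
send_rows([
  [[0.0005,0,0,0,0,0],[0.001,0,0,0,0,0],[0.001,0,0,0,0,0]],
])

```text
time_s: 15.8
eef_pos: [433.1, -122.4, 11.7]
ee_rot: [-0.0, 1.571, 0.0]
ft_force: [0.2, 0.4, -1.0]
gripper_width: 24.1
```

Emit:
send_rows([
  [[0.0005,0,0,0,0,0],[0.001,0,0,0,0,0],[0.001,0,0,0,0,0]],
])

```text
time_s: 16.1
eef_pos: [433.2, -122.4, 11.2]
ee_rot: [-0.0, 1.57, 0.0]
ft_force: [-1.4, 0.9, 9.5]
gripper_width: 24.0
```

Emit:
send_rows([
  [[-0.0008,0,0,0,0,0],[-0.0008,0,0,0,0,0],[-0.0008,0,0,0,0,0],[-0.0008,0,0,0,0,0],[-0.02,0,0,0,0,0],[-0.05,0,0,0,0,0],[-0.09,0,0,0,0,0],[-0.13,0,0.03,0,0,0],[-0.14,0,0.06,0,0,0],[-0.14,0,0.06,0,0,0]],
], gripper=0.055)

```text
time_s: 17.1
eef_pos: [496.5, -122.8, 152.8]
ee_rot: [-0.002, 1.565, -0.001]
ft_force: [-0.0, 0.5, -0.6]
gripper_width: 54.7
```

```bash
python3 - <<'E'
from h import *
snap('wrist','w8'); d=load('w8')
dep(d,26,34,432,-122.5,25)
dep(d,3.5,9,440,-357,46)
plan(665,-240.5,150,90)
E
```

```text
dep 625 med [ 432.2 -124.    30.1] circle [ 432.4 -123.9] 23.4
dep 4433 med [ 439.7 -355.8    6.2] circle [ 440.7 -357.2] 73.4
pos [ 494.  -122.3  151.1] jaw 90.0 xtool [ 1.5e-03 -5.0e-04 -1.0e+00] w 54.91216620623605 t 17.15
  -> shift [ 0.0014 -0.1183  0.1708] turn [0.0009 0.0015 0.0005]
```

The 24 stands at (432.4,-123.9), 1.5 mm off, with its top at 30. Now the 60.

Emit:
send_rows([
  [[0,-0.03,0.04,0,0,0],[0,-0.06,0.08,0,0,0],[0,-0.085,0.12,0,0,0],[0,-0.11,0.155,0,0,0],[0,-0.118,0.171,0,0,0],[0,-0.118,0.171,0,0,0],[0,-0.118,0.171,0,0,0]],
], gripper=0.093)

```text
time_s: 17.85
eef_pos: [662.6, -239.8, 149.2]
ee_rot: [0.001, 1.573, 0.001]
ft_force: [-0.0, -0.2, -0.3]
gripper_width: 93.1
```

```bash
python3 - <<'E'
from h import *
snap('wrist','w9'); d=load('w9')
x,y=dep(d,24,31,602,-240,45)
plan(x,y,5,90)
E
```

```text
dep 4086 med [ 602.9 -240.6   28. ] circle [ 603.5 -240.4] 59.6
pos [ 662.7 -239.6  149.8] jaw 90.0 xtool [-2.e-03  9.e-04 -1.e+00] w 93.0949601072886 t 17.9
  -> shift [ 0.1449 -0.0009 -0.0589] turn [ 0.0003 -0.002  -0.0009]
```

View pics/w9.png

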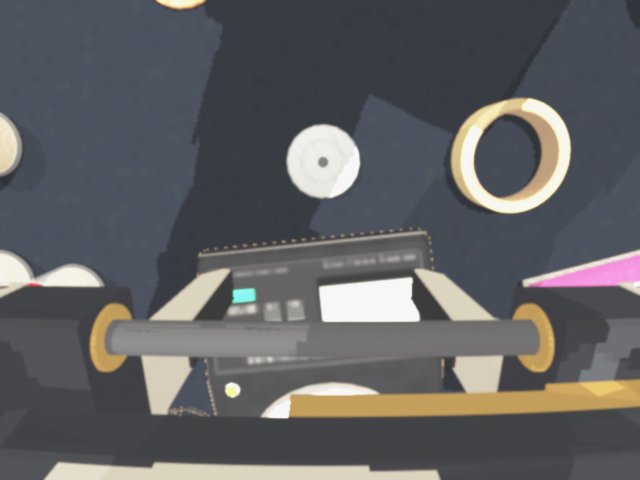

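The 60 stands alone at (323,161), world (603.5,-240.4). Grasping.

Emit:
send_rows([
  [[0.02,-0.001,-0.03,0,0,0],[0.04,-0.001,-0.06,0,0,0],[0.07,-0.001,-0.06,0,0,0],[0.1,-0.001,-0.06,0,0,0],[0.12,-0.001,-0.06,0,0,0],[0.134,-0.001,-0.06,0,0,0],[0.14,-0.001,-0.06,0,0,0],[0.143,-0.001,-0.06,0,0,0],[0.143,-0.001,-0.06,0,0,0],[0.143,-0.001,-0.06,0,0,0]],
])

```text
time_s: 18.9
eef_pos: [604.5, -241.5, 8.6]
ee_rot: [-0.001, 1.57, -0.0]
ft_force: [1.1, -0.0, 0.9]
gripper_width: 93.3
```

Emit:
send_rows([
  [[0,0,0,0,0,0],[0,0,0,0,0,0],[0,0,0,0,0,0],[0,0,0,0,0,0],[0,0,0,0,0,0],[0,0,0,0,0,0],[0,0,0,0,0,0],[0,0,0,0,0,0]],
], gripper=0.04, newtons=35)

```text
time_s: 19.7
eef_pos: [604.0, -240.9, 7.7]
ee_rot: [0.0, 1.571, 0.001]
ft_force: [-0.3, 4.9, 4.1]
gripper_width: 59.0
```

```bash
python3 - <<'E'
from h import *
plan(441,-357,60,90)
E
```

```text
pos [ 604.  -240.9    7.7] jaw 90.0 xtool [-3.e-04  6.e-04 -1.e+00] w 59.03924486183301 t 19.7
  -> shift [-0.0523 -0.1161 -0.163 ] turn [ 0.0001 -0.0003 -0.0006]
```

Emit:
send_rows([
  [[-0.01,0,0,0,0,0],[-0.03,0,0,0,0,0],[-0.055,0,-0.005,0,0,0],[-0.06,-0.02,-0.03,0,0,0],[-0.06,-0.045,-0.06,0,0,0],[-0.06,-0.07,-0.095,0,0,0],[-0.06,-0.095,-0.13,0,0,0],[-0.06,-0.11,-0.155,0,0,0],[-0.06,-0.116,-0.163,0,0,0],[-0.06,-0.116,-0.163,0,0,0],[-0.06,-0.116,-0.163,0,0,0]],
])

```text
time_s: 20.8
eef_pos: [441.8, -357.1, 67.8]
ee_rot: [-0.0, 1.57, -0.0]
ft_force: [-0.4, 0.2, -5.5]
gripper_width: 58.9
```

```bash
python3 - <<'E'
from h import *
plan(441.3,-357.2,14,90)
E
```

```text
pos [ 441.8 -357.1   67.8] jaw 90.0 xtool [ 4.e-04 -3.e-04 -1.e+00] w 58.86856898188439 t 20.8
  -> shift [ 0.0538 -0.     -0.0005] turn [0.0003 0.0004 0.0003]
```

Emit:
send_rows([
  [[0.015,0,0,0,0,0],[0.03,0,0,0,0,0],[0.042,0,0,0,0,0],[0.048,0,0,0,0,0],[0.051,0,0,0,0,0],[0.052,0,0,0,0,0],[0.052,0,0,0,0,0]],
])

```text
time_s: 21.5
eef_pos: [441.3, -357.5, 15.8]
ee_rot: [-0.0, 1.57, -0.0]
ft_force: [0.6, 1.1, -5.7]
gripper_width: 59.1
```

Emit:
send_rows([
  [[0.0005,0,0,0,0,0],[0.001,0,0,0,0,0],[0.001,0,0,0,0,0]],
])

```text
time_s: 21.8
eef_pos: [441.2, -357.4, 14.8]
ee_rot: [-0.0, 1.571, -0.0]
ft_force: [0.1, 0.1, -6.0]
gripper_width: 59.0
```

Emit:
send_rows([
  [[0.0005,0,0,0,0,0],[0.001,0,0,0,0,0],[0.001,0,0,0,0,0]],
])

```text
time_s: 22.1
eef_pos: [441.1, -357.3, 13.7]
ee_rot: [-0.0, 1.571, 0.0]
ft_force: [0.3, -0.7, -4.6]
gripper_width: 59.0
```

Emit:
send_rows([
  [[0.0005,0,0,0,0,0],[0.0008,0,0,0,0,0],[0.0008,0,0,0,0,0]],
])

```text
time_s: 22.4
eef_pos: [441.1, -357.4, 13.7]
ee_rot: [-0.0, 1.571, 0.0]
ft_force: [-3.4, 2.0, 5.7]
gripper_width: 58.9
```

Contact made, so I'll release.

Emit:
send_rows([
  [[-0.0005,0,0,0,0,0],[-0.0005,0,0,0,0,0],[-0.0005,0,0,0,0,0],[-0.0005,0,0,0,0,0],[-0.0005,0,0,0,0,0],[-0.02,0,0,0,0,0],[-0.05,0,0,0,0,0],[-0.09,0,0,0,0,0],[-0.13,0,0.03,0,0,0],[-0.14,0,0.06,0,0,0],[-0.14,0,0.06,0,0,0]],
], gripper=0.093)

```text
time_s: 23.5
eef_pos: [504.4, -357.7, 155.2]
ee_rot: [-0.004, 1.566, -0.001]
ft_force: [-0.3, 0.6, -1.0]
gripper_width: 93.1
```

```bash
python3 - <<'E'
from h import *
snap('wrist','w10'); d=load('w10')
dep(d,30,38,441,-357,45)
plan(648,118,155,90)
E
```

```text
dep 4158 med [ 439.9 -358.4   34.1] circle [ 440.7 -358.7] 59.7
pos [ 502.2 -357.2  153.4] jaw 90.1 xtool [ 0.0012 -0.001  -1.    ] w 92.57380337196894 t 23.55
  -> shift [-0.0019  0.475   0.1465] turn [0.0016 0.0012 0.001 ]
```

The 60 stands at (440.7,-358.7), top 34, 1.5 mm off. Now the 48.

Emit:
send_rows([
  [[0,0.475,0.147,0,0,0],[0,0.475,0.147,0,0,0],[0,0.475,0.147,0,0,0],[0,0.475,0.147,0,0,0],[0,0.475,0.147,0,0,0],[0,0.475,0.147,0,0,0],[0,0.475,0.147,0,0,0],[0,0.475,0.147,0,0,0],[0,0.475,0.147,0,0,0],[0,0.475,0.147,0,0,0],[0,0.475,0.147,0,0,0],[0,0.475,0.147,0,0,0],[0,0.475,0.147,0,0,0],[0,0.475,0.147,0,0,0]],
], gripper=0.085)

```text
time_s: 24.95
eef_pos: [647.7, 116.1, 152.7]
ee_rot: [0.001, 1.571, -0.001]
ft_force: [1.2, -0.6, 0.4]
gripper_width: 85.3
```

```bash
python3 - <<'E'
from h import *
snap('wrist','w11'); d=load('w11')
x,y=dep(d,24,31,588,118,40)
plan(x,y,7,90)
E
```

```text
dep 2535 med [588.2 117.7  28.1] circle [588.3 117.8] 47.6
pos [647.7 116.3 152.8] jaw 89.9 xtool [-4.e-04 -2.e-04 -1.e+00] w 85.0874016611646 t 25.0
  -> shift [ 0.1458  0.0014 -0.0593] turn [-0.0014 -0.0004  0.0002]
```

View pics/w11.png

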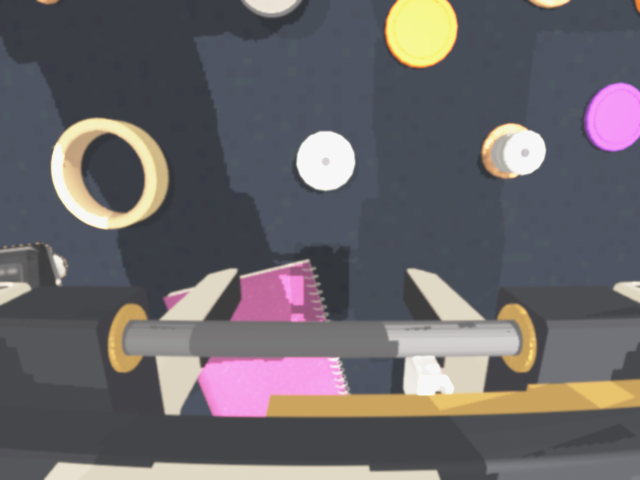

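The 48 stands alone at (326,161), world (588.3,117.8). The 36 is still on its rest.

Emit:
send_rows([
  [[0.02,0.001,-0.03,0,0,0],[0.04,0.001,-0.059,0,0,0],[0.07,0.001,-0.059,0,0,0],[0.1,0.001,-0.059,0,0,0],[0.12,0.001,-0.059,0,0,0],[0.134,0.001,-0.059,0,0,0],[0.141,0.001,-0.059,0,0,0],[0.145,0.001,-0.059,0,0,0],[0.145,0.001,-0.059,0,0,0],[0.145,0.001,-0.059,0,0,0]],
])

```text
time_s: 26.0
eef_pos: [589.5, 118.7, 8.6]
ee_rot: [-0.0, 1.57, 0.0]
ft_force: [-0.5, 0.0, -0.5]
gripper_width: 84.5
```

Emit:
send_rows([
  [[0,0,0,0,0,0],[0,0,0,0,0,0],[0,0,0,0,0,0],[0,0,0,0,0,0],[0,0,0,0,0,0],[0,0,0,0,0,0],[0,0,0,0,0,0],[0,0,0,0,0,0]],
], gripper=0.03, newtons=25)

```text
time_s: 26.8
eef_pos: [589.0, 118.7, 7.9]
ee_rot: [-0.0, 1.571, 0.0]
ft_force: [-0.0, 1.5, -0.0]
gripper_width: 47.4
```

```bash
python3 - <<'E'
from h import *
plan(490,309,130,90)
E
```

```text
pos [589.  118.7   7.9] jaw 90.0 xtool [ 0.  0. -1.] w 47.41374539055276 t 26.8
  -> shift [-0.1221  0.1903 -0.099 ] turn [ 0.0002  0.     -0.    ]
```

Emit:
send_rows([
  [[-0.01,0,0,0,0,0],[-0.03,0,0,0,0,0],[-0.065,0,0,0,0,0],[-0.1,0,0,0,0,0],[-0.122,0.02,-0.02,0,0,0],[-0.122,0.05,-0.04,0,0,0],[-0.122,0.09,-0.055,0,0,0],[-0.122,0.13,-0.075,0,0,0],[-0.122,0.165,-0.09,0,0,0],[-0.122,0.185,-0.099,0,0,0],[-0.122,0.19,-0.099,0,0,0],[-0.122,0.19,-0.099,0,0,0]],
])

```text
time_s: 28.0
eef_pos: [489.9, 308.9, 130.1]
ee_rot: [-0.001, 1.571, 0.001]
ft_force: [0.0, -0.5, -2.6]
gripper_width: 47.3
```

```bash
python3 - <<'E'
from h import *
snap('wrist','w12'); d=load('w12')
print(disc(d,(427,309),6,30))
x,y=dep(d,3.5,9,427,309,38)
plan(x+.5,y,15.5,90)
E
```

```text
(array([426.50832403, 308.96695113]), np.float64(60.02717003153682), 72)
dep 4061 med [425.8 308.6   6.1] circle [426.4 309. ] 59.6
pos [490.2 308.2 130. ] jaw 90.0 xtool [ 1.e-04 -3.e-04 -1.e+00] w 47.647323456982924 t 28.05
  -> shift [ 0.1145  0.0008 -0.0633] turn [0.0004 0.0001 0.0003]
```

View pics/w12.png

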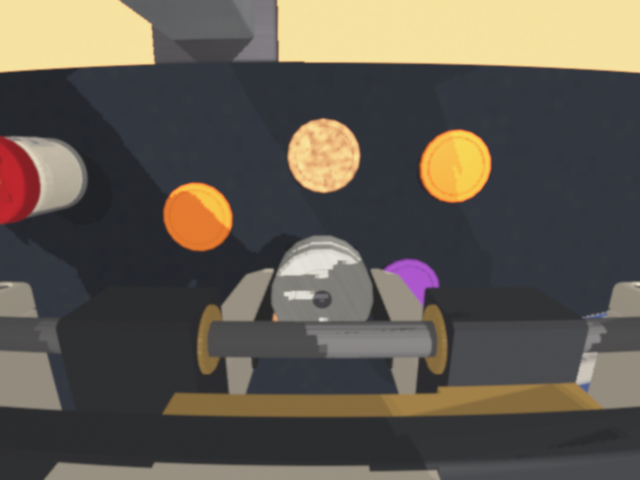

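Rest_48 is at (324,155), world (426.4,309). Lowering.

Emit:
send_rows([
  [[0.02,0,-0.03,0,0,0],[0.04,0,-0.063,0,0,0],[0.065,0,-0.063,0,0,0],[0.09,0,-0.063,0,0,0],[0.103,0,-0.063,0,0,0],[0.11,0,-0.063,0,0,0],[0.114,0,-0.063,0,0,0],[0.1145,0,-0.063,0,0,0],[0.1145,0,-0.063,0,0,0],[0.1145,0,-0.063,0,0,0]],
])

```text
time_s: 29.05
eef_pos: [427.3, 308.9, 16.0]
ee_rot: [0.0, 1.57, 0.001]
ft_force: [-0.8, -1.2, -2.9]
gripper_width: 47.6
```

Emit:
send_rows([
  [[0.0005,0,0,0,0,0],[0.001,0,0,0,0,0],[0.001,0,0,0,0,0]],
])

```text
time_s: 29.35
eef_pos: [426.9, 308.7, 14.4]
ee_rot: [-0.0, 1.571, 0.0]
ft_force: [-0.6, 0.7, -3.1]
gripper_width: 47.8
```

Emit:
send_rows([
  [[0.0005,0,0,0,0,0],[0.001,0,0,0,0,0],[0.001,0,0,0,0,0]],
])

```text
time_s: 29.65
eef_pos: [427.0, 308.7, 13.8]
ee_rot: [-0.0, 1.571, 0.0]
ft_force: [-2.4, -1.6, 5.6]
gripper_width: 47.5
```

Contact. Releasing, then backing off upward.

Emit:
send_rows([
  [[-0.0005,0,0,0,0,0],[-0.0005,0,0,0,0,0],[-0.0005,0,0,0,0,0],[-0.0005,0,0,0,0,0],[-0.0005,0,0,0,0,0],[-0.02,0,0,0,0,0],[-0.05,0,0,0,0,0],[-0.09,0,0,0,0,0],[-0.13,0,0.03,0,0,0],[-0.17,0,0.06,0,0,0],[-0.21,-0.04,0.1,0,0,0],[-0.24,-0.08,0.15,0,0,0],[-0.24,-0.1,0.16,0,0,0],[-0.24,-0.1,0.16,0,0,0],[-0.24,-0.1,0.16,0,0,0]],
], gripper=0.085)

```text
time_s: 31.15
eef_pos: [587.5, 207.7, 253.2]
ee_rot: [0.002, 1.571, -0.001]
ft_force: [-0.2, 1.0, -0.7]
gripper_width: 84.8
```

```bash
python3 - <<'E'
from h import *
snap('wrist','w13'); d=load('w13')
dep(d,30,38,426,309,40); dep(d,28,36,579,285,30); 
def jar(d,n):
    print(n);dep(d,66,80,438,78,45); dep(d,20,30,597,-66,60)
jar(d,'now'); jar(load('w1'),'w1')
snap('scene','scene2');snap('side','side2')
for a,b in (('scene0','scene2'),('side0','side2')):
    for n in (a,b): 
        print(n)
        try: jar(load(n),n)
        except Exception as e: print('x')
E
```

```text
dep 1701 med [427.  306.8  33.9] circle [426.8 307.8] 48.5
dep 763 med [579.2 284.   32. ] circle [579.8 284.3] 36.3
now
dep 3438 med [440.   75.   70.8] circle [439.9  74.2] 62.7
dep 1961 med [595.  -75.7  24.6] circle [597.2 -76.6] 98.1
w1
dep 3539 med [440.   75.1  70.8] circle [440.1  74.3] 62.3
dep 2011 med [595.9 -75.4  24.6] circle [598.5 -75.7] 97.6
scene0
scene0
dep 484 med [436.6  72.2  70.1] circle [437.7  74. ] 67.4
dep 521 med [593.5 -80.8  23.8] circle [596.1 -75.6] 100.2
scene2
scene2
dep 484 med [436.5  71.9  70.2] circle [436.3  73.4] 65.8
dep 511 med [593.  -80.7  23.8] circle [595.3 -75.2] 100.2
side0
side0
dep 406 med [439.9  80.9  69.9] circle [438.2  77.5] 66.2
dep 295 med [596.6 -63.7  23. ] circle [597.9 -71.5] 99.2
side2
side2
dep 410 med [439.7  80.9  69.9] circle [439.5  78.1] 64.6
dep 270 med [590.9 -54.5  23.3] circle [599.1 -70.2] 99.6
```

View pics/scene2.png

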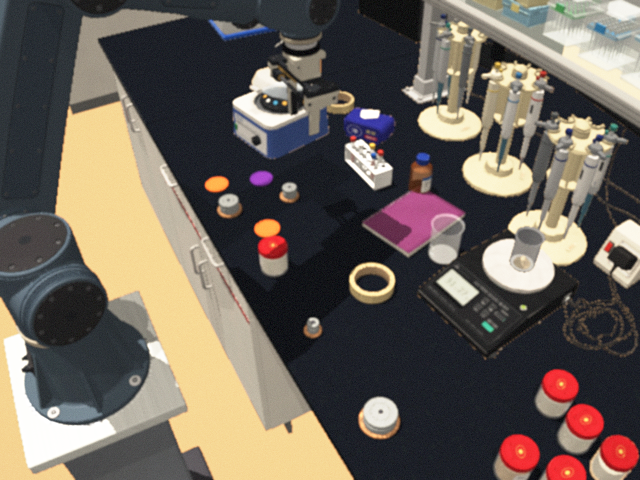

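View pics/w13.png

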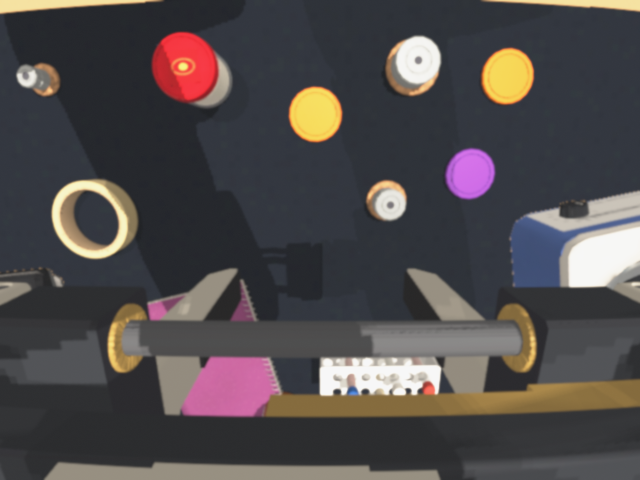

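In the scene view all four weights stand on their own rests: the 60 at (380,415), 24 at (313,327), 48 at (229,205) and 36 at (289,192). The jar and tape haven't moved, and the gripper is clear.

```bash
python3 -c "
from rig import robot
print(robot.hand_in())"
```

```text
the job is handed in; nothing more can be done
None
```

I took both stacks apart from the top, set each weight on its own cork rest, and handed the job in at about 31 s of the 115 s allowed. The hand-in gives no verdict, so the results below are from my own last checks.

| Weight | Distance from rest centre | Top height measured | Expected |
|---|---|---|---|
| weight_60 | about 1.5 mm | 34.1 mm | 34 mm |
| weight_48 | about 1.3 mm | 33.9 mm | 34 mm |
| weight_36 | about 1.5 mm | 32.0 mm | 32 mm |
| weight_24 | about 1.5 mm | 30.1 mm | 30 mm |

- **Uprightness:** all four weights look upright in the last pictures, but I did not measure their tilt.
- **Jar and tape roll:** both measured within about 2 mm of their starting places, which is measurement noise. The gripper was clear of everything at the end.
- **Disagreement:** the scene and side cameras disagreed by about 6 mm in y. I relied on close wrist-camera depth instead, which repeated to about 1 mm for every rest I measured twice. I measured all the final positions with that camera, so a fixed error in the arm or camera calibration (given as about 2 mm) would largely not show.

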